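# Turn the connector hood that was loaded back to front in the test fixture

### The arm

A 6-joint arm with a two-finger parallel gripper is mounted at the origin on the work surface. World frame = base frame: x ahead of the robot, y to its left, z up, the work surface at z = 0. Lengths are in mm, angles in rad, forces in N, time in s.
With the tool pointing down it reaches from about 400 to 925 mm from the base axis. Payload 12.5 kg.
Tool frame: the origin (TCP) lies midway between the tips of the shut fingers; the grasp point (between the pads) lies 19 mm behind it; x points along the fingers, y is the direction in which the jaws open and shut, and the axes are right-handed (so a half turn about x gives the same grasp; the last joint's range is limited). The gripper opens to 95 mm and grips with 3 to 60 N. Pads are 20 mm wide; open, the fingers measure 119 mm over their backs; the gripper's body (75 mm by 180 mm) begins 59 mm behind the grasp point.
Start: joints at [1.128, 0.491, 1.559, -0, 1.092, -0.106], TCP at [206.527, 589.91, 214.661] pointing down, gripper open.
Joint ranges: [-3.1, 3.1], [-0.84, 2.19], [0.05, 2.79], [-1.13, 4.28], [0.06, 2.93], [-2.69, 2.69]. Speed limits (rad/s): [2.22, 2.22, 2.79, 3.14, 3.14, 3.14].

### API

Orientations are given as [roll, pitch, yaw] about the fixed x, y, z axes, in that order (R = Rz(yaw) Ry(pitch) Rx(roll)).
In Python, from cell import state, read_camera, job_done gives the robot as it stands.
- The arm moves only by the tool move_arm, never from a script. Its argument "targets" is a list of rows, each a list of 7 numbers: the shift along the world's x, y, z in m, then the turn, a rotation vector about the world's x, y, z in degrees, then the gripper's target within -1 to 1 (fully open at 1, half-way at 0, shut at -1). In form: [[dx, dy, dz, wx, wy, wz, hand], ...]. A call has 1 to 10 rows; each row is the pose to reach, as a shift and turn from the pose commanded when the call began; what a row does not reach only later rows make up. A row lasts 1/10 s, in which the tool goes at most 50 mm and 8.59 degrees, less where a joint would pass 70% of its speed; a pose out of reach is approached as far as the arm can. A call with a gripper value outside its range is refused whole. The fingers move at their own pace and stop on an object; the grip force is fixed at half the most. Time passes only in rows, so rows that repeat a pose let the fingers close. It gives the time, the measured TCP pose, the force and the opening at its end, in the units of the state.
- state(): the state, without advancing time (a new reading comes with each control period).
- read_camera(name): name is "scene" or "top" or "wrist"; returns a dict with "img" (384x512x3 uint8, blue, green, red), "mtx" (3x3 intrinsics, pixels), "cam_to_world" (4x4, takes a point from camera to world coordinates); the wrist camera has in their place "mount" (4x4, takes a point from camera to tool coordinates, whose origin is the TCP and whose axes are the tool frame's). Camera axes: x right, y up, looking along -z (the intrinsics and any distortion apply to the point x, -y, -z); pixel columns grow to the right and rows downward; lengths in mm; the calibration is good to about 2 mm. A picture is of the moment at which its call begins: read the wrist's pose just before it. There is no depth.
- job_done(): hands the job in, once; it reports no verdict.
The state is a dict: "t": time; "joints": joint angles; "qvel": joint speeds; "tau": joint torques, N m; "eef_pos": TCP position; "tcp_rot": TCP orientation; "ft_force": force on the tool from outside, world axes, zero at the start; "moment": the same for the moment, N m; "opening": opening from 0.0 (shut) to 1.0 (fully open).
Only numpy, scipy, OpenCV 4.12 (cv2) and the standard library are available. Lean on these libraries where they do the work, as an engineer would, in place of code of your own. Each camera call takes 0.05 s, during which the arm holds its last target.

### The job

Three connector hoods sit side by side in the test fixture, and one was loaded back to front: its round cable gland faces the contact bar instead of its flat white contact insert. Lift that hood out, turn it end for end, and set it fully home in the same nest with its insert facing the bar, without dropping it. Leave the other two hoods seated as they are.

Things in the scene. Friction and masses are not known exactly. Their poses are not given: they have to be found in the camera images.
- hood_center (a point): The hood loaded the wrong way round, in any of the three nests: a grey block (sizes in mm) 76 long, 36 wide, 56 high, 0.13 to 0.25 kg; a flat white insert (28 wide, 22 high) sticks out 18 at one end, a round cable gland 28 at the other. Point: centre of the block, half-way up, 40 above the bench when seated; x along its length to the insert (away from the bar at the start), z up. Grasp here, across its width.
- contact_bar (a point): Mid-top (sizes in mm) of the fixture's steel contact bar (290 long, 62 high); x horizontal, from nests to bar, y along it, z up. Nest centres at x -90, y -95, 0, 95; length along x. Nest: pocket 86 x 44, floor 12 above the bench, grey walls 16 high with lips flared 8 at 45 degrees to guide a hood in; the middle 50 of each long side is open for fingers. Bar's pads start 73 from a nest's centre. Fixed.
- mate_a_center (a point): One of the other two hoods, same make and size (white insert and gland stick out at the ends from 21 above the block's underside), seated the right way round: x, towards its insert, points to the bar. Point: centre of its block. Leave it seated.
- mate_b_center (a point): The third hood, the same as the other rightly seated one. Point: centre of its block, x towards its insert and the bar. Leave it seated.
Things that resemble listed ones, but are neither listed nor needed, are in the scene too. What is shaped like the part that bears hood_center but orange or yellow is not meant.

How it is judged:
By the outcome, as a careful person would: the job done as asked, in the order asked, and still so for the second after the job is handed in, with the robot touching nothing.
It also fails if it takes over 38 s, if anything falls off the work surface, if the arm or the gripper's body presses on something with over 40 N, if the wrist force passes 120 N, or if a joint passes its speed limit or range.

## Working session

There is one attempt and no reset: what is moved stays moved. The work goes in short steps, Python scripts to look and compute and a tool call to move; the robot and the scene stay as the last step left them, time stands still between calls to the robot, and variables do not carry over. Pictures are saved under pics/ and viewed, and the job is handed in when it is done.

Besides the shell and the picture viewer there is one more tool, called after ">>>" by a JSON object that holds its "op" and its "data". move_arm: Moves the arm, as the interface text tells. Its arguments: {"type":"object","properties":{"targets":{"type":"array"}},"required":["targets"]}

```bash
mkdir -p pics; ls
python3 - <<'E'
from cell import state, read_camera
import cv2,numpy as np
np.set_printoptions(precision=4,suppress=True)
print(state())
for n in ["scene","top","wrist"]:
    c=read_camera(n); cv2.imwrite(f"pics/{n}0.png",c["img"])
    np.savez(f"{n}0.npz",**{k:v for k,v in c.items() if v is not None})
    print(n,[k for k in c]); print(c["mtx"]); print(c.get("cam_to_world",c.get("mount")))
E
```

```text
pics
{'t': 0.0, 'joints': array([ 1.1284,  0.4916,  1.5595,  0.    ,  1.0917, -0.1056]), 'qvel': array([-0.0002, -0.0011, -0.0007, -0.0015, -0.0001,  0.0016]), 'tau': array([ -0.0038, -61.265 , -25.8173,   0.0691,   0.0483,  -0.0001]), 'eef_pos': array([206.4026, 589.6764, 214.0438]), 'tcp_rot': array([-1.6932,  1.5697, -2.03  ]), 'ft_force': array([-0.3057,  0.3929,  0.4145]), 'moment': array([-0.0404,  0.0847, -0.0317]), 'opening': 0.9969696563113513}
scene ['img', 'mtx', 'cam_to_world']
[[496.5144   0.     253.895 ]
 [  0.     496.5144 187.5625]
 [  0.       0.       1.    ]]
[[  -0.4135   -0.6632    0.6239 1314.407 ]
 [   0.9103   -0.2883    0.297   402.8254]
 [  -0.0171    0.6907    0.7229  831.1554]
 [   0.        0.        0.        1.    ]]
top ['img', 'mtx', 'cam_to_world']
[[423.4905   0.     255.0674]
 [  0.     423.4905 192.4719]
 [  0.       0.       1.    ]]
[[  0.1266   0.9716  -0.1999 474.251 ]
 [ -0.9919   0.1235  -0.0282  73.1641]
 [ -0.0027   0.2018   0.9794 929.225 ]
 [  0.       0.       0.       1.    ]]
wrist ['img', 'mtx', 'mount']
[[286.2785   0.     254.7848]
 [  0.     286.2785 187.4811]
 [  0.       0.       1.    ]]
[[  -0.0001    0.2844   -0.9587 -168.4249]
 [   1.        0.0003   -0.        0.6559]
 [   0.0003   -0.9587   -0.2844  -81.8641]
 [   0.        0.        0.        1.    ]]
```

View pics/scene0.png

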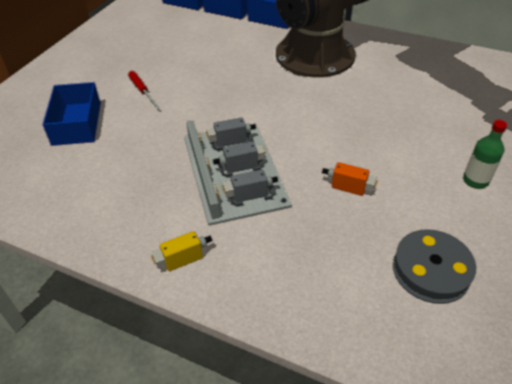

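View pics/top0.png

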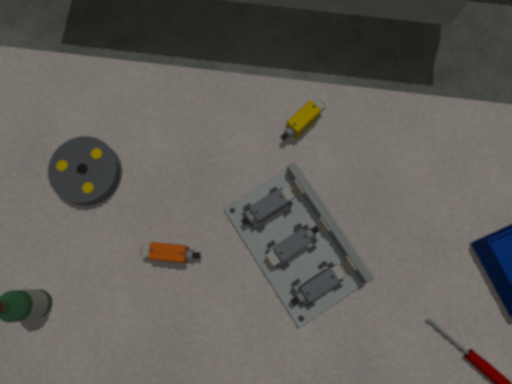

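View pics/wrist0.png

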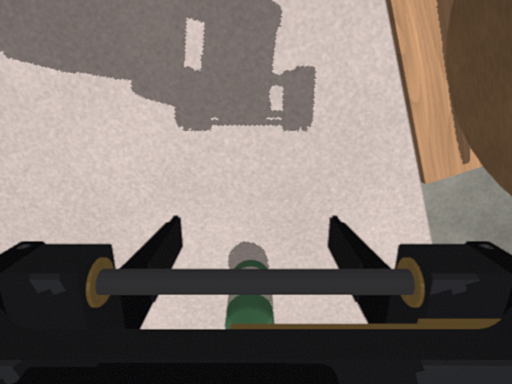

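Run:
```python
import cv2
i=cv2.imread("pics/top0.png");c=i[155:335,215:380];cv2.imwrite("pics/topc.png",cv2.resize(c,None,fx=3.33,fy=3.33,interpolation=cv2.INTER_CUBIC)[:600])
i=cv2.imread("pics/scene0.png");c=i[110:225,180:300];cv2.imwrite("pics/scenec.png",cv2.resize(c,None,fx=5,fy=5,interpolation=cv2.INTER_CUBIC))
```

```text
(no output)
```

View pics/topc.png

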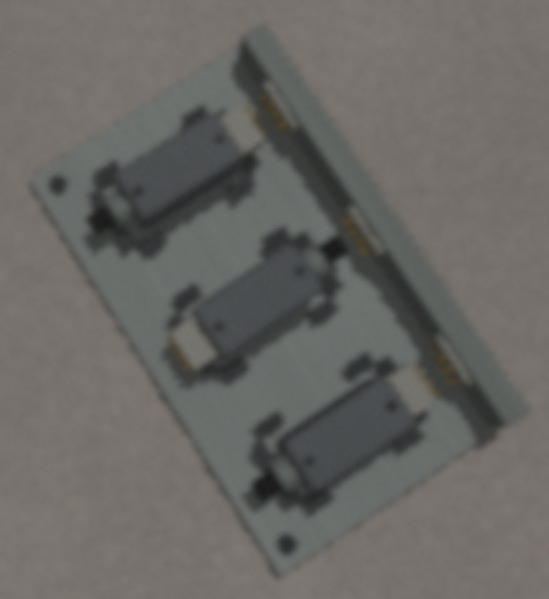

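View pics/scenec.png

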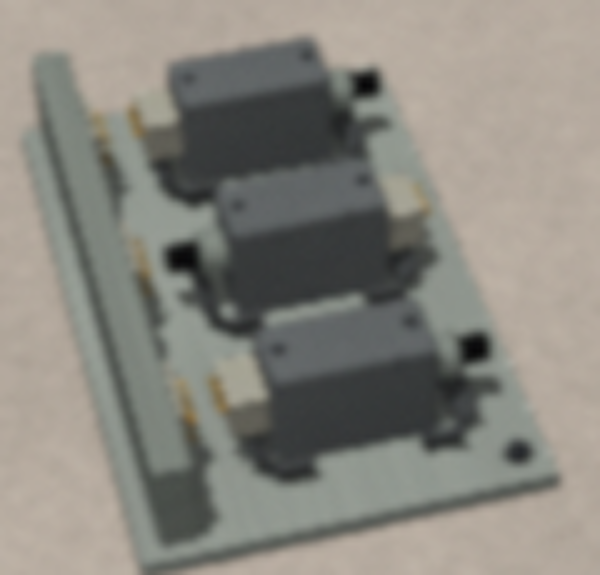

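```bash
cat > h.py <<'E'
import numpy as np,cv2
from scipy.spatial.transform import Rotation as R
def ray(c,M,u,v,z):
    d=np.array([(u-c["mtx"][0,2])/c["mtx"][0,0],-(v-c["mtx"][1,2])/c["mtx"][1,1],-1])
    d=M[:3,:3]@d;o=M[:3,3];return (o+d*(z-o[2])/d[2])
def Rt(rpy): return R.from_euler('xyz',rpy).as_matrix()
def proj(c,M,P):
    p=np.linalg.inv(M)@np.append(P,1); return np.array([c["mtx"][0,2]+c["mtx"][0,0]*p[0]/-p[2],c["mtx"][1,2]+c["mtx"][1,1]*p[1]/p[2]])
E
python3 - <<'E'
from h import *
np.set_printoptions(precision=1,suppress=True)
t=np.load("top0.npz");s=np.load("scene0.npz")
f=lambda u,v,z:ray(t,t["cam_to_world"],215+(u+.5)/3.33-.5,155+(v+.5)/3.33-.5,z)
g=lambda u,v,z:ray(s,s["cam_to_world"],180+(u+.5)/5-.5,110+(v+.5)/5-.5,z)
for fn,L in((f,[(138,190),(219,139),(219,326),(300,270),(309,461),(392,406)]),(g,[(278,349),(411,320),(238,205),(362,181),(190,78),(306,54)])):
    P=np.array([fn(*p,68) for p in L])
    for k in range(3):
        d=P[2*k+1]-P[2*k]; print(P[2*k],P[2*k+1],(P[2*k]+P[2*k+1])/2,np.linalg.norm(d),np.degrees(np.arctan2(d[1],d[0])))
print("bar top",[f(*p,62) for p in [(243,38),(265,28),(525,410),(497,432)]])
print("bar scene",[g(*p,62) for p in [(35,58),(67,52),(188,465),(152,475)]])
print("plate top corners",[f(*p,12) for p in [(32,185),(278,577)]])
print(Rt([-1.6932,1.5697,-2.03]))
E
```

```text
[610.2  90.8  68. ] [648.4  44.8  68. ] [629.3  67.8  68. ] 59.7578758573305 -50.25673506176107
[533.7  31.6  68. ] [573.7 -13.6  68. ] [553.7   9.   68. ] 60.288930471386244 -48.50304792594932
[461.4 -30.6  68. ] [499.6 -76.6  68. ] [480.5 -53.6  68. ] 59.797278409522974 -50.30611021859178
[649.7  42.2  68. ] [610.5  87.7  68. ] [630.1  64.9  68. ] 60.095709647057944 130.68856908052737
[573.5 -15.3  68. ] [536.   30.1  68. ] [554.7   7.4  68. ] 58.87718333173257 129.6412914798039
[500.7 -77.6  68. ] [461.9 -33.9  68. ] [481.3 -55.8  68. ] 58.480977181093834 131.59589135193124
bar top [array([716.6,  37. ,  62. ]), array([724.9,  23.8,  62. ]), array([ 507.6, -157.3,   62. ]), array([ 492.5, -141.6,   62. ])]
bar scene [array([ 510.8, -158.9,   62. ]), array([ 500.4, -146.7,   62. ]), array([720.7,  34.6,  62. ]), array([731.6,  23.4,  62. ])]
plate top corners [array([613.5, 161.6,  12. ]), array([388.2, -25.4,  12. ])]
[[-0.   0.3  0.9]
 [-0.   0.9 -0.3]
 [-1.  -0.  -0. ]]
```

>>> {"op": "move_arm", "data": {"targets": [[0, 0, 0.05, 0, 0, 0, 1], [0.01, -0.01, 0.09, 0, 0, -2, 1], [0.033, -0.05, 0.1, 0, 0, -4, 1], [0.056, -0.09, 0.1, 0, 0, -6, 1], [0.08, -0.13, 0.1, 0, 0, -8, 1], [0.103, -0.17, 0.1, 0, 0, -10, 1], [0.127, -0.21, 0.1, 0, 0, -12, 1], [0.15, -0.25, 0.1, 0, 0, -14, 1], [0.173, -0.29, 0.1, 0, 0, -16, 1], [0.19, -0.32, 0.1, 0, 0, -18, 1]]}}

```text
t: 1.15
eef_pos: [397.3, 267.7, 314.7]
tcp_rot: [-0.205, 1.571, -0.858]
ft_force: [0.8, 0.5, 0.6]
opening: 1.003
```

>>> {"op": "move_arm", "data": {"targets": [[0.023, -0.038, 0, 0, 0, -3, 1], [0.047, -0.077, 0, 0, 0, -6, 1], [0.07, -0.115, -0.01, 0, 0, -9, 1], [0.093, -0.154, -0.03, 0, 0, -11, 1], [0.116, -0.19, -0.06, 0, 0, -13, 1], [0.138, -0.228, -0.09, 0, 0, -13.6, 1], [0.157, -0.2594, -0.125, 0, 0, -13.6, 1], [0.157, -0.2594, -0.155, 0, 0, -13.6, 1], [0.157, -0.2594, -0.155, 0, 0, -13.6, 1], [0.157, -0.2594, -0.155, 0, 0, -13.6, 1]]}}

```text
t: 2.15
eef_pos: [553.4, 10.7, 160.0]
tcp_rot: [-2.451, 1.57, 2.944]
ft_force: [1.1, 0.1, 0.9]
opening: 1.0
```

```bash
cat > w.py <<'E'
import sys
from h import *
from cell import state,read_camera
np.set_printoptions(precision=2,suppress=True)
n=sys.argv[1]
s=state();c=read_camera("wrist")
T=np.eye(4);T[:3,:3]=Rt(s["tcp_rot"]);T[:3,3]=s["eef_pos"]
M=T@c["mount"]
np.savez(f"{n}.npz",mtx=c["mtx"],M=M,img=c["img"])
print(s["t"],s["eef_pos"],s["tcp_rot"],s["joints"],s["ft_force"],s["opening"]);print("jaw y",T[:3,1],np.degrees(np.arctan2(T[1,1],T[0,1])))
cv2.imwrite(f"pics/{n}.png",cv2.resize(c["img"],(800,600),interpolation=cv2.INTER_CUBIC))
E
python3 w.py w1
```

```text
2.15 [553.4   10.74 160.05] [-2.45  1.57  2.94] [-0.1   0.45  1.8   0.    0.89 -0.78] [1.13 0.13 0.91] 1.0004479407141411
jaw y [ 0.78  0.63 -0.  ] 39.10093852570051
```

View pics/w1.png

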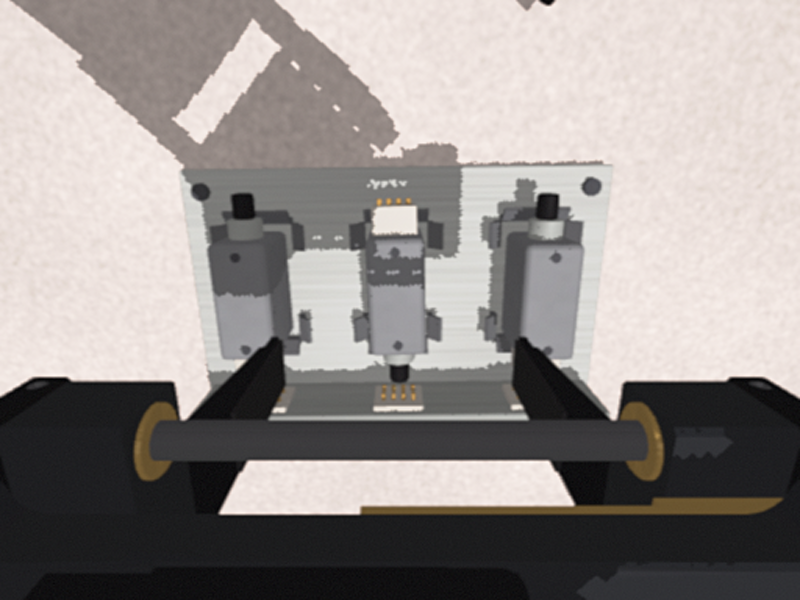

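Run:
```python
from h import *
np.set_printoptions(precision=1,suppress=True)
c=np.load("w1.npz")
g=lambda u,v,z:ray(c,c["M"],(u+.5)*.64-.5,(v+.5)*.64-.5,z)
for z,L in ((68,[(235,257),(246,350),(395,252),(398,345),(556,257),(548,350)]),):
  for a,b in zip(L[::2],L[1::2]):
    a=g(*a,z);b=g(*b,z);d=b-a;print(a,b,(a+b)/2,np.linalg.norm(d),np.degrees(np.arctan2(d[1],d[0])))
print("screws",g(201,191,12),g(591,186,12))
print(proj(c,c["M"],c["M"][:3,3]*0+[554.3,8.3,68])/.64)
i=c["img"][90:260,110:400]
cv2.imwrite("pics/w1c.png",cv2.resize(i,None,fx=2.75,fy=2.75,interpolation=cv2.INTER_CUBIC))
```

```text
[460.8 -29.4  68. ] [499.1 -75.3  68. ] [479.9 -52.4  68. ] 59.79124022403957 -50.197188554891575
[532.6  32.8  68. ] [571.4 -12.2  68. ] [552.   10.3  68. ] 59.400684144214026 -49.21937964371771
[608.6  90.7  68. ] [647.   44.9  68. ] [627.8  67.8  68. ] 59.762867978397615 -50.03095535780145
screws [408.2 -27.4  12. ] [615.  144.9  12. ]
[397.1 304.4]
```

View pics/w1c.png

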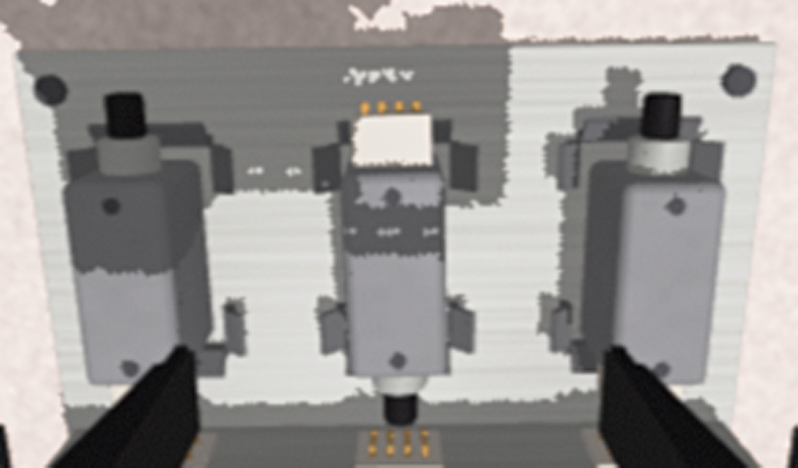

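Run:
```python
from h import *
np.set_printoptions(precision=1,suppress=True)
c=np.load("w1.npz")
i=c["img"][120:225,215:295]
cv2.imwrite("pics/w1d.png",cv2.resize(i,None,fx=5.7,fy=5.7,interpolation=cv2.INTER_CUBIC))
# predicted nest
for cx in [(553.5,8.9)]:
  u=np.array([np.cos(np.radians(-50.9)),np.sin(np.radians(-50.9))]);v=np.array([-u[1],u[0]])
  for z in (20,28,36):
    for a in(-25,25):
      for b in(-30,-22,22,30):
        p=proj(c,c["M"],np.append(np.array(cx)+a*u+b*v,z)); print(z,a,b,(p-[215,120])*5.7)
```

```text
20 -25 -30 [ 65.8 220. ]
20 -25 -22 [107.6 220. ]
20 -25 22 [337.4 220. ]
20 -25 30 [379.2 220. ]
20 25 -30 [ 72.9 466.7]
20 25 -22 [112.8 466.7]
20 25 22 [332.7 466.7]
20 25 30 [372.6 466.7]
28 -25 -30 [ 61.7 228. ]
28 -25 -22 [104.5 228. ]
28 -25 22 [340.1 228. ]
28 -25 30 [383. 228.]
28 25 -30 [ 69.1 480.3]
28 25 -22 [110.1 480.3]
28 25 22 [335.2 480.3]
28 25 30 [376.1 480.3]
36 -25 -30 [ 57.4 236.4]
36 -25 -22 [101.4 236.4]
36 -25 22 [343.  236.4]
36 -25 30 [387.  236.4]
36 25 -30 [ 65.2 494.5]
36 25 -22 [107.2 494.5]
36 25 22 [337.8 494.5]
36 25 30 [379.8 494.5]
```

View pics/w1d.png

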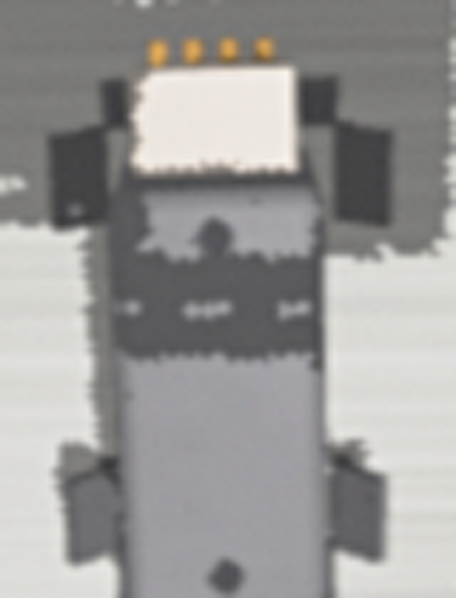

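>>> {"op": "move_arm", "data": {"targets": [[-0.0002, -0.0015, 0, 0, 0, 0, 0.5], [-0.0002, -0.0015, -0.03, 0, 0, 0, 0.5], [-0.0002, -0.0015, -0.06, 0, 0, 0, 0.5], [-0.0002, -0.0015, -0.09, 0, 0, 0, 0.5], [-0.0002, -0.0015, -0.115, 0, 0, 0, 0.5], [-0.0002, -0.0015, -0.13, 0, 0, 0, 0.5], [-0.0002, -0.0015, -0.138, 0, 0, 0, 0.5], [-0.0002, -0.0015, -0.139, 0, 0, 0, 0.5], [-0.0002, -0.0015, -0.139, 0, 0, 0, 0.5]]}}

```text
t: 3.1
eef_pos: [553.9, 9.2, 21.7]
tcp_rot: [0.829, 1.569, -0.059]
ft_force: [0.0, -0.3, 0.8]
opening: 0.752
```

```bash
python3 w.py w2
```

```text
3.1 [553.88   9.2   21.71] [ 0.83  1.57 -0.06] [-0.1   0.66  1.9   0.    0.58 -0.79] [ 0.01 -0.28  0.79] 0.751720398758685
jaw y [0.78 0.63 0.  ] 39.125101908556
```

View pics/w2.png

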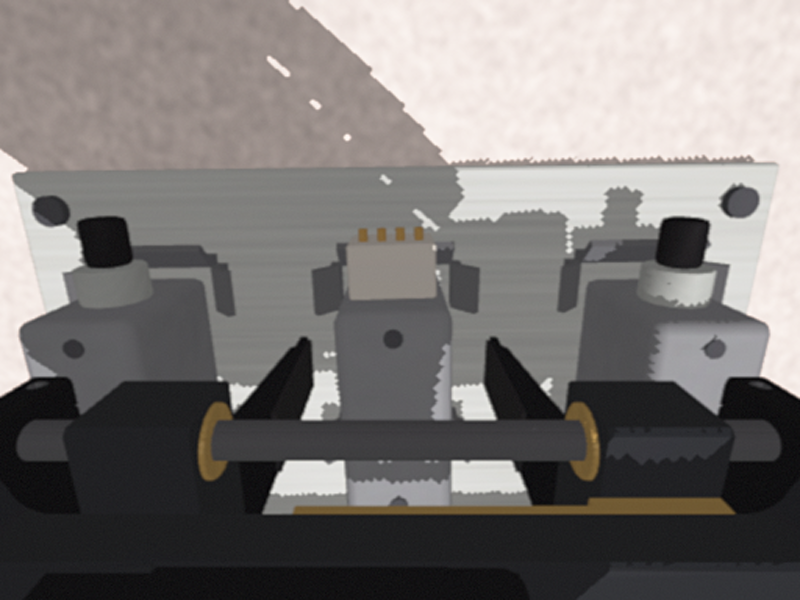

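>>> {"op": "move_arm", "data": {"targets": [[0, 0, 0, 0, 0, 0, -1], [0, 0, 0, 0, 0, 0, -1], [0, 0, 0, 0, 0, 0, -1], [0, 0, 0, 0, 0, 0, -1], [0, 0, 0, 0, 0, 0, -1], [0, 0, 0, 0, 0, 0, -1], [0, 0, 0, 0, 0, 0, -1], [0, 0, 0, 0, 0, 0, -1]]}}

```text
t: 3.95
eef_pos: [553.3, 9.0, 20.7]
tcp_rot: [1.402, 1.571, 0.513]
ft_force: [-0.3, -0.3, 2.0]
opening: 0.381
```

>>> {"op": "move_arm", "data": {"targets": [[0, 0, 0.005, 0, 0, 0, -1], [0, 0, 0.015, 0, 0, 0, -1], [0, 0, 0.03, 0, 0, 0, -1], [0, 0, 0.045, 0, 0, 0, -1], [0, 0, 0.06, 0, 0, 0, -1], [0, 0, 0.075, 0, 0, 0, -1], [0, 0, 0.09, 0, 0, 0, -1], [0, 0, 0.1, 0, 0, 0, -1], [0, 0, 0.1, 0, 0, 0, -1], [0, 0, 0.1, 0, 0, 0, -1]]}}

```text
t: 4.95
eef_pos: [553.2, 9.0, 120.6]
tcp_rot: [1.195, 1.571, 0.307]
ft_force: [-0.0, -0.9, -2.0]
opening: 0.378
```

```bash
python3 w.py w3
```

```text
4.95 [553.18   9.03 120.62] [1.2  1.57 0.31] [-0.1   0.51  1.84  0.    0.8  -0.79] [-0.04 -0.86 -1.97] 0.3775801316042568
jaw y [0.78 0.63 0.  ] 39.102966129160265
```

View pics/w3.png

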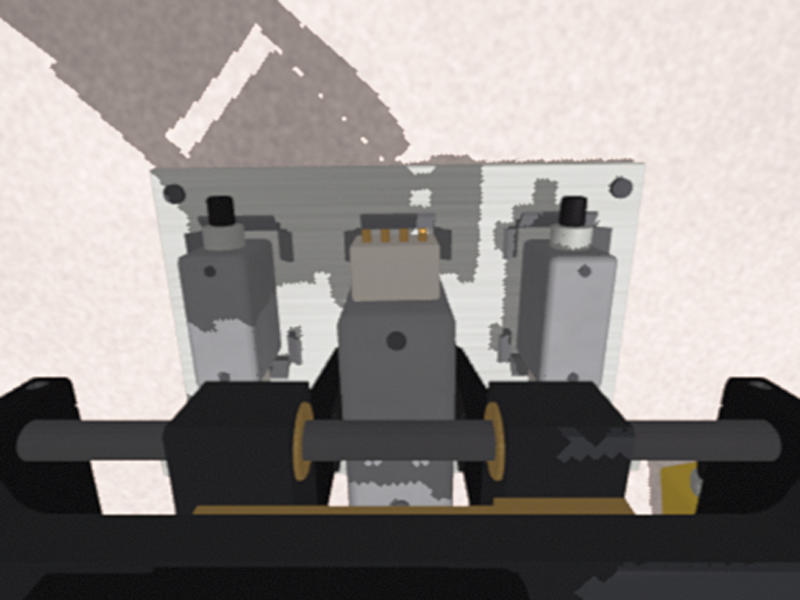

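Run:
```python
from h import *
np.set_printoptions(precision=1,suppress=True)
c=np.load("w3.npz")
u=np.array([np.cos(np.radians(-50.9)),np.sin(np.radians(-50.9))]);v=np.array([-u[1],u[0]])
t=np.array([553.2,9.0])
g=lambda a,b,z:ray(c,c["M"],(a+.5)*.64-.5,(b+.5)*.64-.5,z)
for p in [(396,340),(400,503)]:
    q=g(*p,167.9)[:2]-t; print(q@u,q@v)
# empty nest walls
i=c["img"][130:260,200:310]
cv2.imwrite("pics/w3c.png",cv2.resize(i,None,fx=4.6,fy=4.6,interpolation=cv2.INTER_CUBIC))
```

```text
-31.900811715893777 -0.8524781727006142
25.67394286343947 0.35804008861493564
```

View pics/w3c.png

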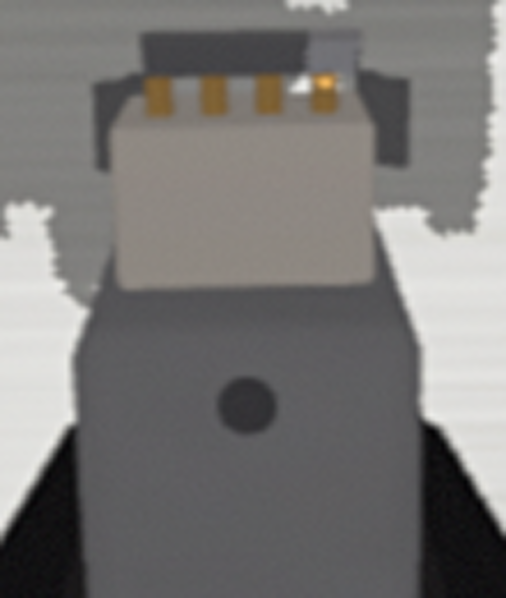

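>>> {"op": "move_arm", "data": {"targets": [[0, 0, 0, 0, 0, -4, -1], [0, 0, 0, 0, 0, -10, -1], [0, 0, 0, 0, 0, -17, -1], [0, 0, 0, 0, 0, -24, -1], [0, 0, 0, 0, 0, -31, -1], [0, 0, 0, 0, 0, -38, -1], [0, 0, 0, 0, 0, -45, -1], [0, 0, 0, 0, 0, -52, -1], [0, 0, 0, 0, 0, -56, -1], [0, 0, 0, 0, 0, -60, -1]]}}

```text
t: 6.0
eef_pos: [553.0, 9.0, 119.8]
tcp_rot: [-1.296, 1.569, 3.048]
ft_force: [0.3, -0.7, -0.3]
opening: 0.38
```

>>> {"op": "move_arm", "data": {"targets": [[0, 0, 0, 0, 0, -4, -1], [0, 0, 0, 0, 0, -10, -1], [0, 0, 0, 0, 0, -17, -1], [0, 0, 0, 0, 0, -24, -1], [0, 0, 0, 0, 0, -31, -1], [0, 0, 0, 0, 0, -38, -1], [0, 0, 0, 0, 0, -45, -1], [0, 0, 0, 0, 0, -52, -1], [0, 0, 0, 0, 0, -56, -1], [0, 0, 0, 0, 0, -60, -1]]}}

```text
t: 7.0
eef_pos: [553.0, 9.0, 119.8]
tcp_rot: [-0.2, 1.569, 3.097]
ft_force: [-0.7, -0.2, -1.6]
opening: 0.381
```

>>> {"op": "move_arm", "data": {"targets": [[0, 0, 0, 0, 0, -4, -1], [0, 0, 0, 0, 0, -10, -1], [0, 0, 0, 0, 0, -17, -1], [0, 0, 0, 0, 0, -24, -1], [0, 0, 0, 0, 0, -31, -1], [0, 0, 0, 0, 0, -38, -1], [0, 0, 0, 0, 0, -45, -1], [0, 0, 0, 0, 0, -52, -1], [0, 0, 0, 0, 0, -57, -1], [0, 0, 0, 0, 0, -60, -1]]}}

```text
t: 8.0
eef_pos: [553.0, 9.0, 119.8]
tcp_rot: [0.817, 1.569, 3.067]
ft_force: [0.6, -0.3, -1.9]
opening: 0.38
```

```bash
python3 w.py w4
python3 - <<'E'
from cell import read_camera
import cv2,numpy as np
for n in["top","scene"]:
    c=read_camera(n);np.savez(n+"1.npz",**c)
i=c["img"][80:225,160:320];cv2.imwrite("pics/scene1.png",cv2.resize(i,None,fx=4,fy=4,interpolation=cv2.INTER_CUBIC))
i=np.load("top1.npz")["img"][155:335,215:380];cv2.imwrite("pics/top1.png",cv2.resize(i,None,fx=3.33,fy=3.33,interpolation=cv2.INTER_CUBIC))
E
```

```text
8.0 [552.96   9.03 119.76] [0.82 1.57 3.07] [-0.1   0.51  1.84 -0.    0.8   2.36] [ 0.57 -0.3  -1.93] 0.37990963296276126
jaw y [-0.78 -0.63  0.  ] -141.09829477410634
```

View pics/w4.png

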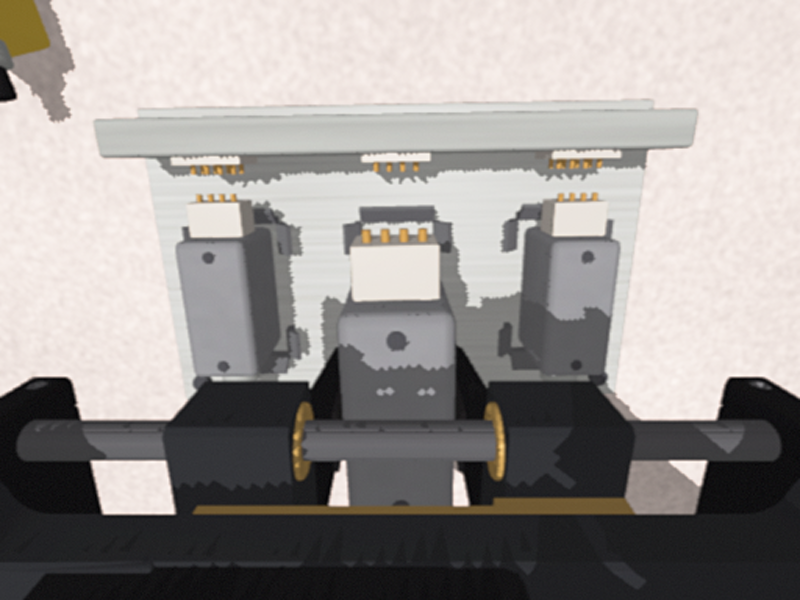

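View pics/scene1.png

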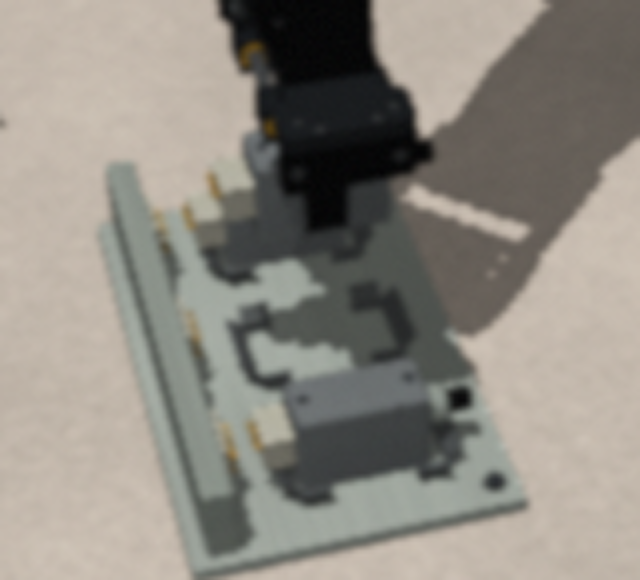

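Run:
```python
import cv2,numpy as np
a=np.load("w3.npz")["img"][128:190,205:305];b=np.load("w4.npz")["img"][128:190,205:305]
k=lambda i:cv2.resize(i,None,fx=7.5,fy=4.6,interpolation=cv2.INTER_CUBIC)
cv2.imwrite("pics/cmp.png",np.vstack([k(a),k(b)]))
```

```text
(no output)
```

View pics/cmp.png

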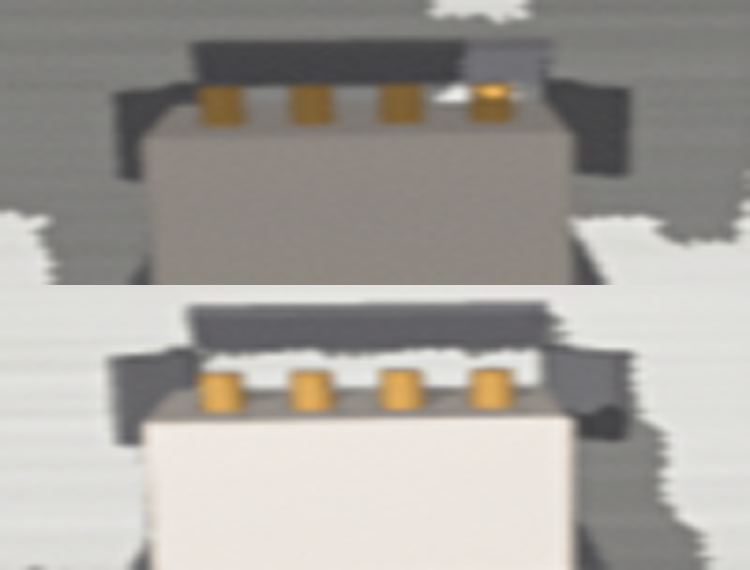

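View pics/top1.png

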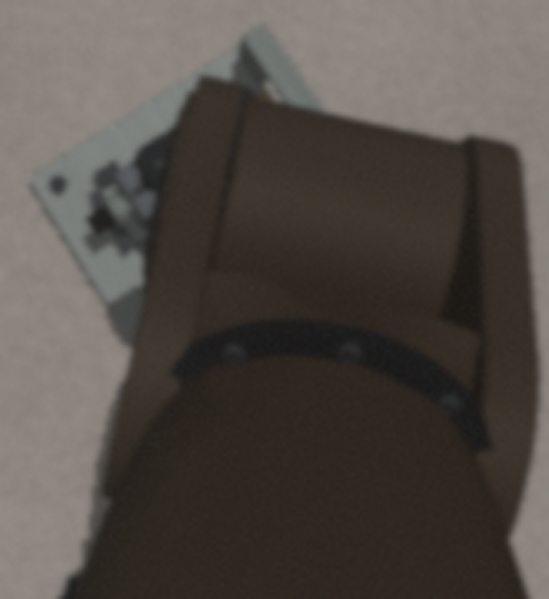

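Run:
```python
from h import *
u=np.array([np.cos(np.radians(-50.9)),np.sin(np.radians(-50.9))])
for n,v,sg,t in(("w3",42,-1,(553.2,9)),("w4",20,1,(553,9))):
    c=np.load(n+".npz")
    for z in (28,33.7,36):
        q=ray(c,c["M"],205+372/7.5-.5,128+v/4.6-.4,z)[:2]-t; print(n,z,sg*q@u)
    # hood dots
c=np.load("w4.npz")
q=ray(c,c["M"],(396.5)*.64-.5,(340.5)*.64-.5,167)[:2]-(553,9);print("dot",q@u)
```

```text
w3 28 52.45387266477839
w3 33.7 53.10039331283771
w3 36 53.3612700655634
w4 28 53.52930996801433
w4 33.7 54.092303263797035
w4 36 54.31947599718308
dot 28.841845106855295
```

```bash
python3 - <<'E'
from h import *
np.set_printoptions(precision=4,suppress=True)
u=np.array([np.cos(np.radians(-50.9)),np.sin(np.radians(-50.9))])
for n in("w1","w2","w3","w4"):
    c=np.load(n+".npz"); m=c["M"][:3,:3]; 
    mount=np.array([[-0.0001,.2844,-.9587],[1,.0003,0],[.0003,-.9587,-.2844]])
    T=m@mount.T; print(n,"tool x",T[:,0],"cam rel u",(c["M"][:2,3]@u),c["M"][2,3])
E
python3 -c "
from cell import state
for k in range(3):
  s=state();print(s['tcp_rot'],s['eef_pos'])"
```

```text
w1 tool x [-0.0012  0.0001 -1.    ] cam rel u 258.8008354751389 328.533846523699
w2 tool x [ 0.0015 -0.0002 -1.    ] cam rel u 259.98319324088635 190.04504959375447
w3 tool x [ 0.  0. -1.] cam rel u 259.8438710681023 289.03398796508554
w4 tool x [-0.0019  0.0006 -1.    ] cam rel u 420.99809505690155 288.0919836557546
[0.84194583 1.56949059 3.09644768] [553.04547884   9.00289399 119.9775981 ]
[0.84194583 1.56949059 3.09644768] [553.04547884   9.00289399 119.9775981 ]
[0.84194583 1.56949059 3.09644768] [553.04547884   9.00289399 119.9775981 ]
```

Run:
```python
from h import *
from cell import state,read_camera
np.set_printoptions(precision=4,suppress=True)
s=state();c=read_camera("wrist");print(c["mount"])
T=np.eye(4);T[:3,:3]=Rt(s["tcp_rot"]);T[:3,3]=s["eef_pos"];print(T)
a=np.radians(-50.9);u=np.array([np.cos(a),np.sin(a)]);print(u, (T@c["mount"])[:2,3]@u-T[:2,3]@u)
```

```text
[[  -0.0001    0.2849   -0.9585 -168.423 ]
 [   1.        0.0003    0.        0.1303]
 [   0.0003   -0.9585   -0.2849  -79.0808]
 [   0.        0.        0.        1.    ]]
[[ -0.0013  -0.7752  -0.6317 553.0455]
 [  0.0001  -0.6317   0.7752   9.0029]
 [ -1.       0.001    0.0009 119.9776]
 [  0.       0.       0.       1.    ]]
[ 0.6307 -0.776 ] 79.22716152442035
```

>>> {"op": "move_arm", "data": {"targets": [[0.0013, -0.0016, -0.01, 0, 0, 0, -1], [0.0013, -0.0016, -0.03, 0, 0, 0, -1], [0.0013, -0.0016, -0.05, 0, 0, 0, -1], [0.0013, -0.0016, -0.065, 0, 0, 0, -1], [0.0013, -0.0016, -0.073, 0, 0, 0, -1], [0.0013, -0.0016, -0.075, 0, 0, 0, -1], [0.0013, -0.0016, -0.075, 0, 0, 0, -1]]}}

```text
t: 8.9
eef_pos: [554.7, 7.4, 45.6]
tcp_rot: [1.069, 1.571, -2.961]
ft_force: [-0.2, -0.0, -2.0]
opening: 0.378
```

```bash
python3 w.py w5
python3 - <<'E'
from cell import read_camera
import cv2
i=read_camera("scene")["img"][90:225,170:300];cv2.imwrite("pics/scene2.png",cv2.resize(i,None,fx=4.4,fy=4.4,interpolation=cv2.INTER_CUBIC))
E
```

```text
8.9 [554.72   7.36  45.57] [ 1.07  1.57 -2.96] [-0.11  0.62  1.88 -0.    0.64  2.35] [-0.17 -0.03 -2.  ] 0.3784334336408933
jaw y [-0.78 -0.63  0.  ] -140.8812491958098
```

View pics/scene2.png

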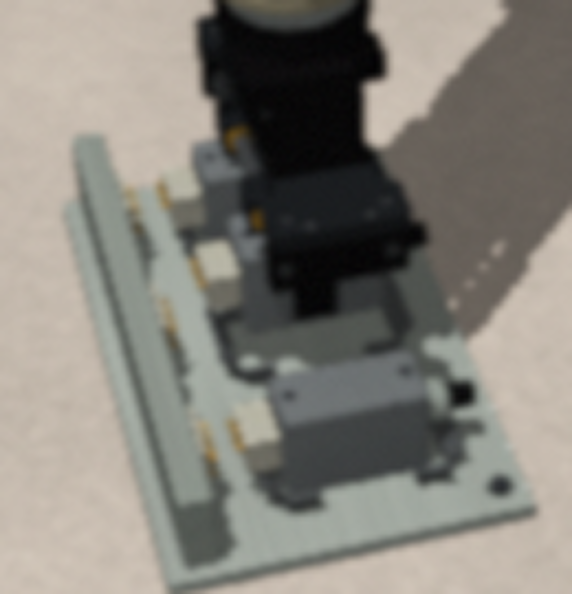

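View pics/w5.png

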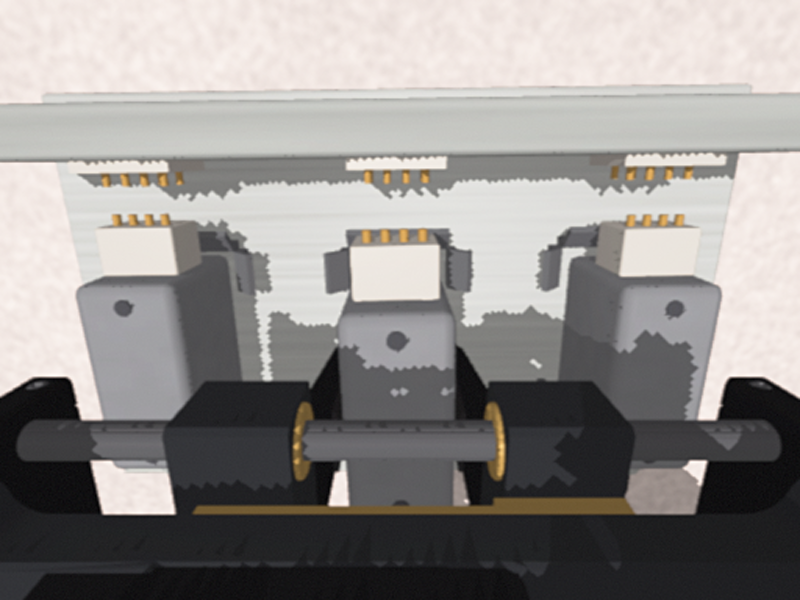

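>>> {"op": "move_arm", "data": {"targets": [[0, 0, -0.003, 0, 0, 0, -1], [0, 0, -0.007, 0, 0, 0, -1], [0, 0, -0.011, 0, 0, 0, -1], [0, 0, -0.015, 0, 0, 0, -1], [0, 0, -0.018, 0, 0, 0, -1], [0, 0, -0.021, 0, 0, 0, -1], [0, 0, -0.021, 0, 0, 0, -1]]}}

```text
t: 9.7
eef_pos: [554.4, 7.4, 24.2]
tcp_rot: [0.84, 1.57, 3.093]
ft_force: [0.3, 0.2, -1.3]
opening: 0.379
```

Free so far; last few mm.

>>> {"op": "move_arm", "data": {"targets": [[0, 0, -0.001, 0, 0, 0, -1], [0, 0, -0.002, 0, 0, 0, -1], [0, 0, -0.003, 0, 0, 0, -1], [0, 0, -0.0037, 0, 0, 0, -1], [0, 0, -0.0037, 0, 0, 0, -1]]}}

```text
t: 10.2
eef_pos: [554.6, 7.4, 20.9]
tcp_rot: [1.356, 1.571, -2.673]
ft_force: [0.2, -0.2, -1.7]
opening: 0.378
```

```bash
python3 w.py w6
```

```text
10.2 [554.61   7.41  20.9 ] [ 1.36  1.57 -2.67] [-0.11  0.66  1.9  -0.    0.58  2.35] [ 0.19 -0.16 -1.66] 0.37839711245654845
jaw y [-0.78 -0.63  0.  ] -140.8959013927289
```

View pics/w6.png

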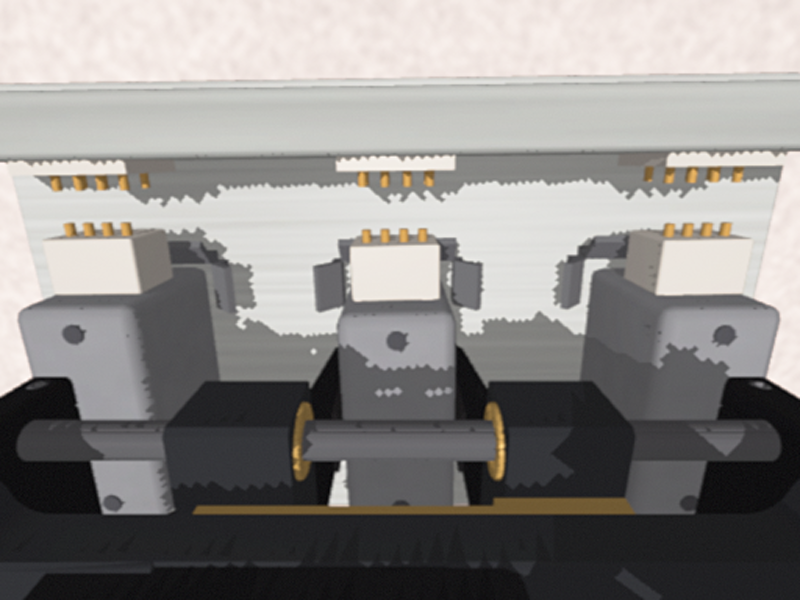

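>>> {"op": "move_arm", "data": {"targets": [[0, 0, -0.0005, 0, 0, 0, -1], [0, 0, -0.001, 0, 0, 0, -1], [0, 0, -0.001, 0, 0, 0, -1]]}}

```text
t: 10.55
eef_pos: [554.7, 7.4, 20.7]
tcp_rot: [-2.56, 1.57, -0.307]
ft_force: [-2.1, -0.7, 7.8]
opening: 0.381
```

>>> {"op": "move_arm", "data": {"targets": [[0, 0, 0, 0, 0, 0, 0.4], [0, 0, 0, 0, 0, 0, 0.5], [0, 0, 0, 0, 0, 0, 0.5], [0, 0, 0, 0, 0, 0, 0.5], [0, 0, 0, 0, 0, 0, 0.5], [0, 0, 0, 0, 0, 0, 0.5]]}}

```text
t: 11.15
eef_pos: [554.6, 7.4, 19.9]
tcp_rot: [1.178, 1.571, -2.852]
ft_force: [-0.1, -1.0, -0.7]
opening: 0.741
```

>>> {"op": "move_arm", "data": {"targets": [[0, 0, 0.005, 0, 0, 0, 0.5], [0, 0, 0.02, 0, 0, 0, 0.5], [0, 0, 0.05, 0, 0, 0, 0.5], [0, 0, 0.09, 0, 0, 0, 0.5], [0, 0, 0.13, 0, 0, 0, 0.5], [0, 0, 0.14, 0, 0, 0, 0.5], [0, 0, 0.14, 0, 0, 0, 0.5]]}}

```text
t: 11.85
eef_pos: [555.2, 7.4, 161.7]
tcp_rot: [-2.37, 1.567, -0.117]
ft_force: [-0.1, 0.0, -1.2]
opening: 0.748
```

```bash
python3 w.py w7
python3 - <<'E'
from cell import read_camera
import cv2
i=read_camera("scene")["img"][90:225,170:300];cv2.imwrite("pics/scene3.png",cv2.resize(i,None,fx=4.4,fy=4.4,interpolation=cv2.INTER_CUBIC))
E
```

```text
11.85 [555.18   7.39 161.68] [-2.37  1.57 -0.12] [-0.11  0.45  1.79 -0.    0.89  2.35] [-0.13  0.02 -1.2 ] 0.748033368778651
jaw y [-0.78 -0.63 -0.  ] -140.8944770879917
```

View pics/w7.png

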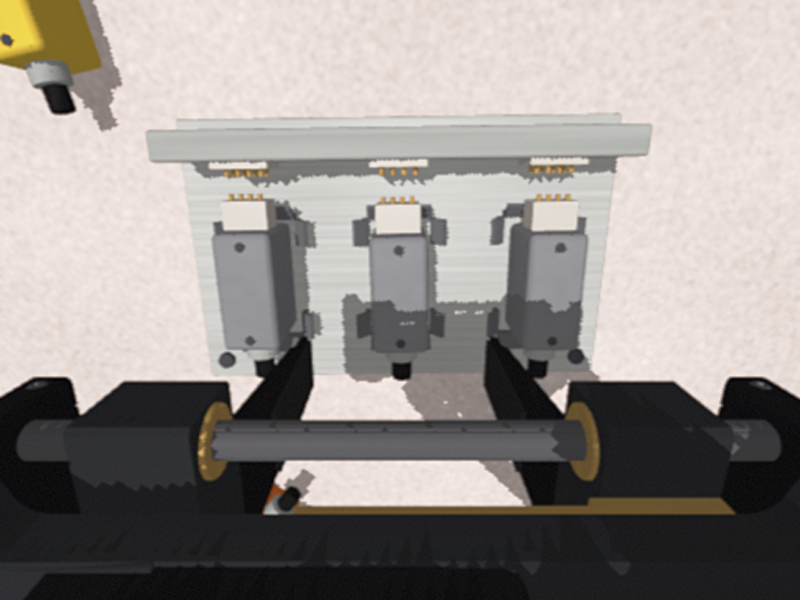

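View pics/scene3.png

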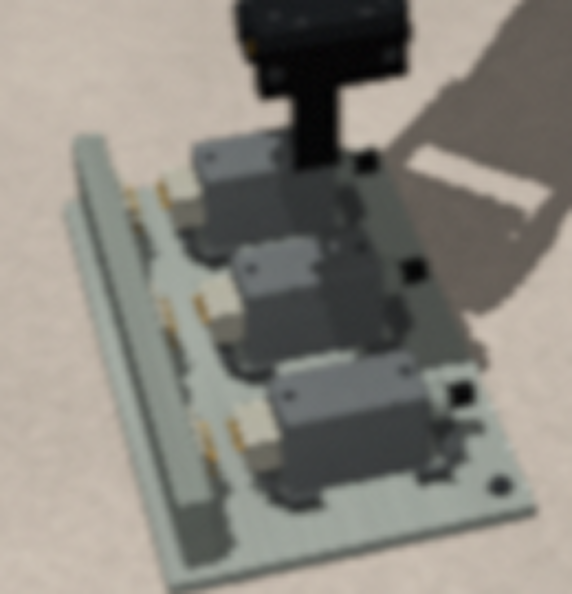

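```bash
python3 -c "
from cell import job_done,state
print(job_done());print(state()['t'])"
```

```text
the job is handed in; nothing more can be done
None
the job is handed in; nothing more can be done
```

The wrongly loaded hood was the one in the middle nest. I lifted it out, turned it half a turn above the fixture, and lowered it back into the same nest with its insert facing the bar. I then released it and backed off 140 mm; the job was handed in at about 12 s of the 38 s allowed.

- **Seating:** on the way down the wrist showed only the hood's weight until about 8 N of contact at the height where I had gripped it, within about 1 mm. In the last wrist and scene pictures it sits in line with the other two hoods and at the same height. These are checks by eye and force; I made no fresh measurement of the final position.
- **Other hoods:** both looked unmoved in the same pictures, and nothing was dropped.
- **A check that disagreed:** the wrist camera's reported mounting shifted by about 3 mm between readings. I set the final position mainly by comparing pictures taken before and after the turn, and the top and scene cameras agreed.

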